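# Draw the leaf sample's pestle to its mark and hold it

### The arm

A 6-joint arm with a two-finger parallel gripper is mounted at the origin on the work surface. World frame = base frame: x ahead of the robot, y to its left, z up, the work surface at z = 0. Lengths are in m, angles in rad, forces in N, time in s.
With the tool pointing down it reaches from about 0.25 to 0.775 m from the base axis. Payload 4 kg.
Tool frame: the origin (TCP) lies on the centre line of the jaws, within the pads' length; the fingertips stand 25 mm ahead of it and the grasp point (between the pads) lies 6 mm ahead of it; z points along the fingers, y is the line along which they close (so a half turn about z gives the same grasp; the last joint's range is limited). The gripper opens to 94 mm and grips with 3 to 60 N. Pads are 16 mm wide; open, the fingers measure 119 mm over their backs; the gripper's body (75 mm by 177 mm) begins 78 mm behind the grasp point.
Start: joints at [1.138, 0.087, 1.371, -0, 1.684, -0.103], TCP at [0.178, 0.52, 0.191] pointing down, gripper open.
Joint ranges: [-3.1, 3.1], [-0.76, 2.03], [0.27, 2.55], [-1.08, 4.22], [0.17, 2.65], [-2.57, 2.57]. Speed limits (rad/s): [2.79, 2.79, 3.14, 3.14, 3.14, 3.14].

### API

Orientations are given as [roll, pitch, yaw] about the fixed x, y, z axes, in that order (R = Rz(yaw) Ry(pitch) Rx(roll)).
In Python, from bench import robot, imaging gives the robot as it stands. The module is installed in compiled form; this text tells all that it offers.
- The arm moves only by the tool drive_tool, never from a script. Its argument "series" is a list of rows, each a list of 3 entries, a list of its own where there are three numbers: the finger opening in m, from 0 to 0.094, then the shift along the tool's x, y, z in m, then the turn, a rotation vector about the tool's x, y, z in rad. A call has 1 to 5 rows; each row is the pose to reach, as a shift and turn from the pose commanded when the call began, along the tool's axes at that moment; what a row does not reach only later rows make up. A row lasts 1/8 s, in which the tool goes at most 62.5 mm and 10.7 degrees, less where a joint would pass 70% of its speed; a pose out of reach is approached as far as the arm can. A call with a gripper value outside its range is refused whole. The fingers move at their own pace and stop on an object; the grip force is fixed at half the most. Time passes only in rows, so rows that repeat a pose let the fingers close. It gives the time, the measured TCP pose, the force, the opening and the grip force at its end, in the units of the state.
- robot.get_obs(): the state, without advancing time (a new reading comes with each control period).
- imaging.snapshot(name): name is "scene" or "side" or "wrist"; returns the picture (420x560x3 uint8, red, green, blue); there is no depth.
- imaging.get_calibration(name): a dict with "intrinsics" (3x3 intrinsics, pixels), "k1" (the pictures are not rectified: a ray, as slopes to the right and down, at radius r is drawn at 1 + k1 r^2 times it, then the intrinsics apply), "position" and "rotation" of the camera in the world. Camera axes: x right, y up, looking along -z (the intrinsics and any distortion apply to the point x, -y, -z); pixel columns grow to the right and rows downward; lengths in m; the calibration is good to about 2 mm. A picture is of the moment at which its call begins: read the wrist's pose just before it. get_calibration takes no time and is no camera call; for the wrist camera it gives the pose at the moment of the call.
- robot.close_job(): hands the job in; it is judged then, once.
The state is a dict: "time": time; "joint_positions": joint angles; "qvel": joint speeds; "joint_torque": joint torques, N m; "tool_pos": TCP position; "ee_rot": TCP orientation; "wrist_force": force on the tool from outside, world axes, zero at the start; "wrist_torque": the same for the moment, N m; "width": finger opening in m; "finger_force": force on a finger pad.
Only numpy, scipy, OpenCV 4.12 (cv2) and the standard library are available. Lean on these libraries where they do the work, as an engineer would, in place of code of your own. Each camera call takes 0.05 s, during which the arm holds its last target. There are 200 camera calls.

### The job

The dish with the green leaf stands on the tray in line with one of the three bores of the leaning grinding block: take that bore's pestle by its handle and draw it straight out along the bore, gently and without wrenching it, until the blue ring is fully out while the red ring is still hidden inside the bore. Finish while holding the pestle still there, in line with its bore and not leaning hard on it; leave the other two pestles, the dishes and the things around where they are.

Things in the scene. Friction and masses are not known exactly. Their poses are not given: they have to be found in the camera images.
- block: Aluminium block of the grinding station, fixed, 50 x 260 x 90 mm, with three blind bores 15.2 mm wide and 80 mm deep that open in its top face. The whole block leans 0.26 rad (15 degrees) from upright, its top towards the tray's edge away from the dishes. Origin: centre of the top face, at the middle bore's mouth; +z runs out along all three bores (perpendicular to the top face), +y along the row of bores from the right to the left one, +x towards the dishes
- bore_left (a point): Centre of the mouth of the left bore, in the block's top face, 105 mm above the table (90 mm from the middle one along the block +y)
- bore_middle (a point): Centre of the mouth of the middle bore, in the block's top face, 105 mm above the table (the block origin)
- bore_right (a point): Centre of the mouth of the right bore, in the block's top face, 105 mm above the table (90 mm from the middle one along the block -y)
- pestle_left: Steel grinding pestle standing in the left bore: a straight round rod 14 mm in diameter with a black round handle 26 mm in diameter on top. Origin: centre of its lower end (foot); +z runs along the rod to the handle. From the foot: red ring 22 to 26 mm, blue ring 46 to 50 mm, handle 125 to 160 mm (top). At the start the foot stands on the bore's floor, so the handle spans 45 to 80 mm beyond the mouth of the bore. 0.15 to 0.3 kg; loose, nothing but gravity holds it in
- pestle_middle: Steel grinding pestle standing in the middle bore: a straight round rod 14 mm in diameter with a black round handle 26 mm in diameter on top. Origin: centre of its lower end (foot); +z runs along the rod to the handle. From the foot: red ring 22 to 26 mm, blue ring 46 to 50 mm, handle 125 to 160 mm (top). At the start the foot stands on the bore's floor, so the handle spans 45 to 80 mm beyond the mouth of the bore. 0.15 to 0.3 kg; loose, nothing but gravity holds it in
- pestle_right: Steel grinding pestle standing in the right bore: a straight round rod 14 mm in diameter with a black round handle 26 mm in diameter on top. Origin: centre of its lower end (foot); +z runs along the rod to the handle. From the foot: red ring 22 to 26 mm, blue ring 46 to 50 mm, handle 125 to 160 mm (top). At the start the foot stands on the bore's floor, so the handle spans 45 to 80 mm beyond the mouth of the bore. 0.15 to 0.3 kg; loose, nothing but gravity holds it in
- dish_leaf: Open glass dish with a green leaf, 60 mm in diameter, 15 mm high, on the tray beyond one of the bores. Origin: centre of its underside. It stands about 125 mm beyond its bore along the tray, at the same place along the row (block y) as the bore it belongs to, joined to it by a short black line on the white tray; which of the three bores that is changes from start to start
- dish_seeds: Open glass dish with brown seeds, 60 mm in diameter, 15 mm high, on the tray beyond one of the bores. Origin: centre of its underside
- dish_paper: Open glass dish with a white paper disc, 60 mm in diameter, 15 mm high, on the tray beyond one of the bores. Origin: centre of its underside
- vial: Bystander: small jar with a blue cap, 36 mm in diameter, 75 mm high. Origin: centre of its underside
- brush: Bystander: brush lying on the table, 160 mm long along its x. Origin: underside, near its middle
There are look-alikes about, which are no part of the job. What is shaped like the pestle_right but orange or pink is not meant.

How it is judged:
At the end, for the whole second after the job is handed in: The leaf bore's pestle is held by the fingers (over 2 N), foot 25 to 47 mm below the mouth (blue ring out, red in), within 0.05 rad of the bore's line, pressing on the block under 12 N, at rest (under 10 mm/s); the other two pestles are fully down (within 6 mm) (((y of dish_leaf in the frame of block between 0.06 and 0.12 m and z of pestle_left in the frame of block between -0.047 and -0.025 m and distance between pestle_left and bore_left below 0.048 m and angle between the z axis of pestle_left and the z axis of block, either way round below 0.05 rad and contact force between the fingers and pestle_left above 2 N and contact force between pestle_left and block below 12 N and linear speed of pestle_left below 0.01 m/s and z of each of pestle_middle, pestle_right in the frame of block below -0.074 m) or (y of dish_leaf in the frame of block between -0.03 and 0.03 m and z of pestle_middle in the frame of block between -0.047 and -0.025 m and distance between pestle_middle and bore_middle below 0.048 m and angle between the z axis of pestle_middle and the z axis of block, either way round below 0.05 rad and contact force between the fingers and pestle_middle above 2 N and contact force between pestle_middle and block below 12 N and linear speed of pestle_middle below 0.01 m/s and z of each of pestle_left, pestle_right in the frame of block below -0.074 m) or (y of dish_leaf in the frame of block between -0.12 and -0.06 m and z of pestle_right in the frame of block between -0.047 and -0.025 m and distance between pestle_right and bore_right below 0.048 m and angle between the z axis of pestle_right and the z axis of block, either way round below 0.05 rad and contact force between the fingers and pestle_right above 2 N and contact force between pestle_right and block below 12 N and linear speed of pestle_right below 0.01 m/s and z of each of pestle_left, pestle_middle in the frame of block below -0.074 m))); the arm keeps its last pose, push and grip.
It fails at once if a pestle drawn so far that its red ring is well out of the bore (z of any of pestle_left, pestle_middle, pestle_right in the frame of block above -0.018 m).
It fails at once if a pestle wrenched against the block (over 60 N) (contact force between any of pestle_left, pestle_middle, pestle_right and block above 60 N).
It fails at once if a pestle drawn (over 15 mm) that is not the leaf dish's ((not (y of dish_leaf in the frame of block between 0.06 and 0.12 m) and z of pestle_left in the frame of block above -0.065 m) or (not (y of dish_leaf in the frame of block between -0.03 and 0.03 m) and z of pestle_middle in the frame of block above -0.065 m) or (not (y of dish_leaf in the frame of block between -0.12 and -0.06 m) and z of pestle_right in the frame of block above -0.065 m)).
It fails at once if a dish moved by over 20 mm (distance of any of dish_leaf, dish_seeds, dish_paper from where it was at the start of the episode above 0.02 m).
It fails at once if the jar or the brush moved by over 40 mm (distance of any of vial, brush from where it was at the start of the episode above 0.04 m).
It also fails if it takes over 29 s, if anything falls off the work surface, if the arm or the gripper's body presses on something with over 40 N, if the wrist force passes 120 N, or if a joint passes its speed limit or range.

## Working session

There is one attempt and no reset: what is moved stays moved. The work goes in short steps, Python scripts to look and compute and a tool call to move; the robot and the scene stay as the last step left them, time stands still between calls to the robot, and variables do not carry over. Pictures are saved under pics/ and viewed, at most 10 in all, crops included, and the job is handed in when it is done.

Besides the shell and the picture viewer there is one more tool, called as name(argument=value, ...), one argument or row to a line, values as JSON. drive_tool: Moves the arm, as the interface text tells. Its arguments: {"type":"object","properties":{"series":{"type":"array"}},"required":["series"]}

```bash
mkdir -p pics && python3 - <<'E'
from bench import robot, imaging
import cv2, numpy as np
o=robot.get_obs(); print({k:np.round(v,3).tolist() for k,v in o.items()})
for n in ("scene","side","wrist"):
    c=imaging.get_calibration(n); print(n,{k:np.round(v,4).tolist() for k,v in c.items()})
    cv2.imwrite(f"pics/{n}0.png",imaging.snapshot(n)[:,:,::-1])
E
```

```text
{'time': 0.0, 'joint_positions': [1.138, 0.088, 1.372, -0.0, 1.684, -0.103], 'qvel': [-0.002, -0.001, 0.001, -0.001, -0.0, 0.002], 'joint_torque': [0.0, -34.017, -30.243, 0.072, 0.033, -0.0], 'tool_pos': [0.178, 0.52, 0.189], 'ee_rot': [-3.139, -0.0, 2.812], 'wrist_force': [0.422, 0.079, -0.854], 'wrist_torque': [-0.003, 0.012, 0.0], 'finger_force': 0.0, 'width': 0.094}
scene {'intrinsics': [[472.8911, 0.0, 272.7301], [0.0, 472.8911, 216.691], [0.0, 0.0, 1.0]], 'k1': -0.1618, 'position': [1.4974, 0.0178, 0.8223], 'rotation': [0.9332, 0.0179, 1.5559]}
side {'intrinsics': [[488.2003, 0.0, 278.1908], [0.0, 488.2003, 210.7074], [0.0, 0.0, 1.0]], 'k1': -0.0132, 'position': [0.3541, 0.9803, 0.8719], 'rotation': [0.8877, -0.0217, -2.9656]}
wrist {'intrinsics': [[361.8793, 0.0, 277.0556], [0.0, 361.8793, 208.1162], [0.0, 0.0, 1.0]], 'k1': 0.0004, 'position': [0.1081, 0.5438, 0.383], 'rotation': [-0.2595, 0.002, 1.2422]}
```

View pics/scene0.png

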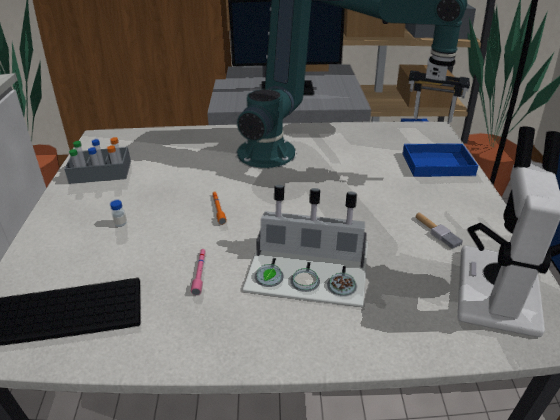

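View pics/side0.png

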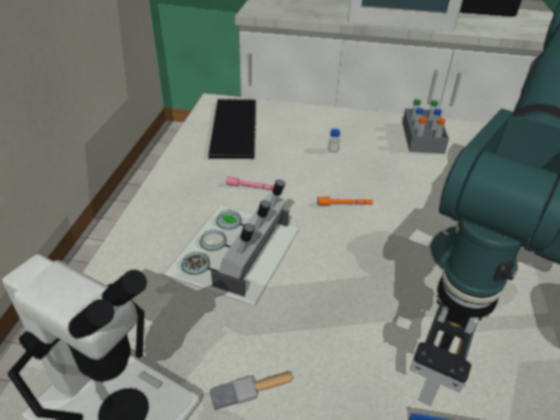

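The leaf dish (scene px 269,274; side px 229,219) is at the −y end of the row, so it belongs to the right bore. Its handle is at scene (279,192) and side (279,187). Next I'll triangulate the handles.

```bash
cat > h.py <<'E'
import cv2, numpy as np
from scipy.spatial.transform import Rotation as R
def ray(c,px):
    K=np.array(c["intrinsics"]); k=c["k1"] if np.isscalar(c["k1"]) else float(np.ravel(c["k1"])[0])
    u=cv2.undistortPoints(np.array([[px]],float),K,np.array([k,0,0,0,0]))[0,0]
    d=R.from_euler("xyz",c["rotation"]).apply([u[0],-u[1],-1.]); return np.array(c["position"]),d/np.linalg.norm(d)
def plane(c,px,z):
    p,d=ray(c,px); return p+d*(z-p[2])/d[2]
def tri(c1,a,c2,b):
    p,d=ray(c1,a);q,e=ray(c2,b)
    s=np.linalg.lstsq(np.c_[d,-e],q-p,rcond=None)[0]
    x,y=p+s[0]*d,q+s[1]*e; return (x+y)/2,np.linalg.norm(x-y)
def blobs(mask,amin=20):
    n,l,s,ce=cv2.connectedComponentsWithStats(mask.astype(np.uint8)); return [(s[i],ce[i]) for i in range(1,n) if s[i][4]>=amin]
def proj(c,P):
    q=R.from_euler("xyz",c["rotation"]).inv().apply(np.array(P)-c["position"])
    u=np.array([q[0],-q[1]])/-q[2]; u=u*(1+float(np.ravel(c["k1"])[0])*(u@u)); K=np.array(c["intrinsics"])
    return K[:2,:2]@u+K[:2,2]
E
python3 - <<'E'
from h import *
from bench import imaging
C={n:imaging.get_calibration(n) for n in("scene","side")}
I={n:cv2.imread(f"pics/{n}0.png") for n in C}
roi={"scene":[(279,192),(315,197),(351,200)],"side":[(279,187),(264,209),(248,232)]}
ctr={}
for n in C:
    for (x,y) in roi[n]:
        r=14; w=I[n][y-r:y+r,x-r:x+r].max(2)<48
        b=max(blobs(w,1),key=lambda t:t[0][4]); print(n,(x,y),b[0],b[1]+[x-r,y-r]); ctr.setdefault(n,[]).append(b[1]+[x-r,y-r])
for a,b in zip(ctr["scene"],ctr["side"]): print("handle",*tri(C["scene"],a,C["side"],b))
for n in C:
    hsv=cv2.cvtColor(I[n],cv2.COLOR_BGR2HSV); m=(cv2.inRange(hsv,(45,120,60),(75,255,255))>0)
    x,y={"scene":(269,274),"side":(229,219)}[n]; q=np.zeros_like(m); q[y-20:y+20,x-20:x+20]=m[y-20:y+20,x-20:x+20]
    b=max(blobs(q,5),key=lambda t:t[0][4]); print("leaf",n,b[1],plane(C[n],b[1],.012))
v=np.hstack([cv2.resize(I["scene"][180:310,235:375],None,fx=2.8,fy=2.8,interpolation=2),cv2.resize(I["side"][170:300,165:305],None,fx=2.8,fy=2.8,interpolation=2)])
cv2.imwrite("pics/z.png",v)
E
```

```text
scene (279, 192) [ 10   9   9  14 115] [278.95652174 193.55652174]
scene (315, 197) [  9   7  10  14 122] [314.44262295 196.81967213]
scene (351, 200) [  9   7  10  15 125] [350.304 200.512]
side (279, 187) [ 9 11  9 11 64] [277.359375 189.3125  ]
side (264, 209) [ 8 11 11 11 78] [262.62820513 211.19230769]
side (248, 232) [ 7 12 11 11 86] [246.03488372 235.31395349]
handle [0.50829156 0.0365431  0.16141433] 0.0004031026451252503
handle [0.52652887 0.12480055 0.16081942] 0.00179300379226004
handle [0.54533146 0.21211976 0.16009667] 0.002353354551305133
leaf scene [268.89320388 273.83495146] [0.64110461 0.00658507 0.012     ]
leaf side [228.84848485 218.74242424] [ 0.64667702 -0.00232023  0.012     ]
```

View pics/z.png

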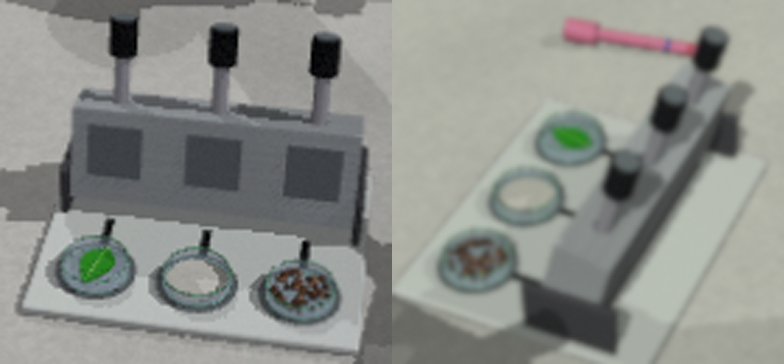

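The handle spacing comes out at 90.1 and 89.3 mm, and the leaf is 6 mm off the right pestle along the row, so the right bore is confirmed. Next I'll work out the hover move.

```bash
cat >> h.py <<'E'
YAW=-0.208
RB=R.from_euler("z",YAW)*R.from_euler("y",-0.26)          # block
RT=R.from_matrix(RB.as_matrix()@np.array([[-1,0,0],[0,1,0],[0,0,-1.]]))  # tool goal
zb=RB.apply([0,0,1])
def go(o,p,rot=RT):
    r0=R.from_euler("xyz",o["ee_rot"]); return r0.inv().apply(np.array(p)-o["tool_pos"]).round(4),(r0.inv()*rot).as_rotvec().round(4)
E
python3 - <<'E'
from h import *
from bench import robot
o=robot.get_obs(); g=np.array([.5073,.0367,.1654])+zb*(.006+.09); print(zb,g,go(o,g), RT.as_euler("xyz"))
E
```

```text
[-0.25153941  0.05308801  0.96638998] [0.48315222 0.04179645 0.25817344] (array([-0.4436, -0.3536, -0.0679]), array([-0.0175, -0.2599, -0.1209])) [3.14159265 0.26       2.93359265]
```

drive_tool(
  series=[
    [0.094, [-0.03, -0.02, -0.04], [0, 0, 0]],
    [0.094, [-0.07, -0.06, -0.07], [0, 0, 0]],
    [0.08, [-0.115, -0.1, -0.08], [0, 0, 0]],
    [0.07, [-0.16, -0.135, -0.08], [0, 0, 0]],
    [0.06, [-0.205, -0.17, -0.08], [0, 0, 0]],
  ],
)

```text
time: 0.78
tool_pos: [0.3176, 0.2915, 0.2707]
ee_rot: [3.141, 0.001, 2.812]
wrist_force: [0.9, 0.2, 0.6]
width: 0.0675
finger_force: 0.0
```

drive_tool(
  series=[
    [0.06, [-0.045, -0.035, 0], [0, -0.05, -0.025]],
    [0.06, [-0.09, -0.07, 0], [0, -0.1, -0.05]],
    [0.06, [-0.135, -0.105, 0], [0, -0.15, -0.08]],
    [0.06, [-0.18, -0.14, 0], [-0.01, -0.2, -0.1]],
    [0.06, [-0.22, -0.17, 0], [-0.0175, -0.26, -0.121]],
  ],
)

```text
time: 1.4
tool_pos: [0.4708, 0.0592, 0.2703]
ee_rot: [3.14, 0.262, 2.933]
wrist_force: [0.9, 0.3, -0.2]
width: 0.0599
finger_force: 0.0
```

```bash
python3 - <<'E'
from h import *
from bench import robot,imaging
o=robot.get_obs(); g=np.array([.5073,.0367,.1654])+zb*(.006+.09); print({k:np.round(o[k],3).tolist() for k in("time","tool_pos","ee_rot","width","joint_positions")},go(o,g))
E
```

```text
{'time': 1.4, 'tool_pos': [0.471, 0.059, 0.27], 'ee_rot': [3.14, 0.262, 2.933], 'width': 0.06, 'joint_positions': [0.057, -0.285, 1.579, -0.067, 1.594, -1.316]} (array([-0.012 , -0.0145,  0.0158]), array([ 0.0014,  0.0021, -0.0004]))
```

drive_tool(
  series=[
    [0.06, [-0.012, -0.0145, 0.012], [0, 0, 0]],
    [0.06, [-0.012, -0.0145, 0.012], [0, 0, 0]],
  ],
)

```text
time: 1.65
tool_pos: [0.481, 0.0427, 0.2606]
ee_rot: [3.14, 0.258, 2.93]
wrist_force: [0.1, 0.5, 0.9]
width: 0.0603
finger_force: 0.0
```

```bash
python3 - <<'E'
from h import *
from bench import robot,imaging
import json
o=robot.get_obs(); c=imaging.get_calibration("wrist"); im=imaging.snapshot("wrist")[:,:,::-1].copy()
json.dump({"c":{k:np.array(v).tolist() for k,v in c.items()},"p":np.array(o["tool_pos"]).tolist(),"r":np.array(o["ee_rot"]).tolist()},open("w1.json","w"))
cv2.imwrite("pics/w1raw.png",im)
h=np.array([.5073,.0367,.1654])
for i in range(3):
    b=h+RB.apply([0,.09*i,0])
    for d in(-.0625,-.0175,.0175): print(i,d,proj(c,b+zb*d).round(1))
for s in("scene","side"): cv2.imwrite(f"pics/{s}1.png",imaging.snapshot(s)[:,:,::-1])
E
```

```text
0 -0.0625 [276.7 190.5]
0 -0.0175 [276.7 201.1]
0 0.0175 [276.7 211.6]
1 -0.0625 [366.6 190.3]
1 -0.0175 [378.9 200.9]
1 0.0175 [391.  211.3]
2 -0.0625 [456.5 190.1]
2 -0.0175 [481.  200.7]
2 0.0175 [505.3 211.1]
```

View pics/w1raw.png

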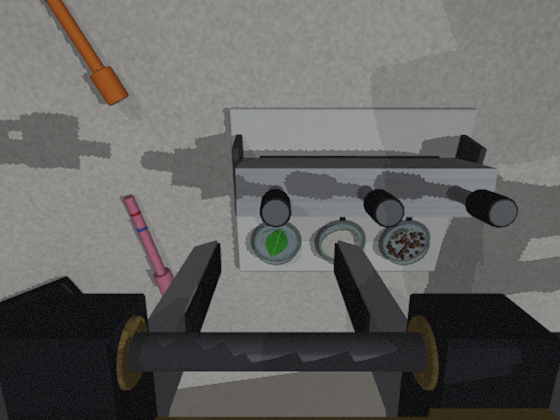

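The wrist view shows the leaf dish in line with the left-hand pestle in the image. Its handle top is near (276,212), against a prediction of (276.7,211.6). I'll zoom in on the tops for a finer check.

```bash
python3 - <<'E'
import cv2
im=cv2.imread("pics/w1raw.png")
a=cv2.resize(im[180:236,245:315],None,fx=8,fy=8,interpolation=2); b=cv2.resize(im[180:236,455:530],None,fx=8,fy=8,interpolation=2)
a=cv2.convertScaleAbs(cv2.hconcat([cv2.resize(a,(400,320)),cv2.resize(b,(400,299)).copy() if 0 else cv2.resize(b,(400,320))]),alpha=2)
for x in range(0,800,50): cv2.line(a,(x,0),(x,6),(0,255,255),1)
for y in range(0,320,40): cv2.line(a,(0,y),(6,y),(0,255,255),1)
cv2.imwrite("pics/w1z.png",a)
E
```

```text
(no output)
```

View pics/w1z.png

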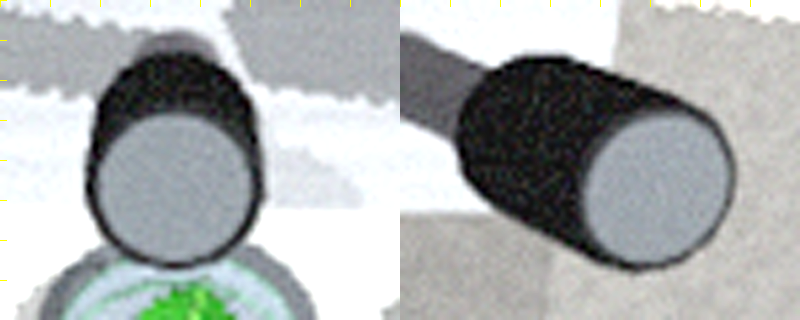

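The top centres are at (275.6,212.9) and (503.4,212.9). That confirms the spacing and yaw, and leaves a correction of about 1 mm. Now I'll compute the descent.

```bash
cat >> h.py <<'E'
H=np.array([.5073,.0367,.1654])+RB.apply([.001,-.0009,0])
E
python3 - <<'E'
from h import *
from bench import robot
o=robot.get_obs(); print(o["time"],o["tool_pos"],H,go(o,H+zb*.006))
E
```

```text
1.8 [0.48124443 0.04462446 0.26225034] [0.50805971 0.03561984 0.16565708] (array([-0.0023, -0.0035,  0.0946]), array([0.0023, 0.0003, 0.0004]))
```

drive_tool(
  series=[
    [0.06, [-0.002, -0.0035, 0.025], [0.002, 0, 0]],
    [0.06, [-0.002, -0.0035, 0.045], [0.002, 0, 0]],
    [0.06, [-0.002, -0.0035, 0.065], [0.002, 0, 0]],
    [0.06, [-0.0022, -0.0035, 0.08], [0.002, 0, 0]],
    [0.06, [-0.0022, -0.0035, 0.094], [0.002, 0, 0]],
  ],
)

```text
time: 2.42
tool_pos: [0.5068, 0.0358, 0.1716]
ee_rot: [-3.142, 0.261, 2.934]
wrist_force: [-0.0, 0.3, -0.3]
width: 0.0601
finger_force: 0.0
```

drive_tool(
  series=[
    [0.06, [0, 0, 0], [0, 0, 0]],
    [0.06, [0, 0, 0], [0, 0, 0]],
    [0.06, [0, 0, 0], [0, 0, 0]],
  ],
)

```text
time: 2.8
tool_pos: [0.507, 0.0351, 0.1728]
ee_rot: [3.141, 0.262, 2.933]
wrist_force: [-0.3, 0.7, 0.2]
width: 0.0603
finger_force: 0.0
```

```bash
python3 - <<'E'
from h import *
from bench import robot,imaging
o=robot.get_obs(); print(o["time"],o["tool_pos"],o["wrist_force"],go(o,H+zb*.006))
c=imaging.get_calibration("wrist"); print(proj(c,H+zb*.0175))
im=imaging.snapshot("wrist")[:,:,::-1]; cv2.imwrite("pics/w2.png",im)
E
```

```text
2.8 [0.50703337 0.03512936 0.17284413] [-0.32843661  0.68675669  0.2173577 ] (array([0.001 , 0.0007, 0.0012]), array([ 0.    ,  0.0022, -0.0005]))
[278.7988775  251.87271548]
```

View pics/w2.png

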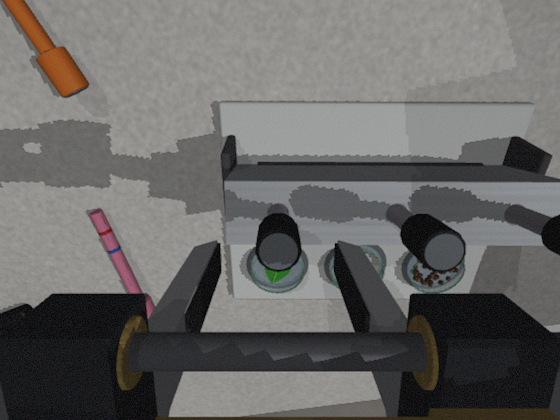

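The handle top is at about (278.5,252), as predicted, and midway between the fingers (219 and 337). I'll close the grip here.

drive_tool(
  series=[
    [0.04, [0, 0, 0], [0, 0, 0]],
    [0.03, [0, 0, 0], [0, 0, 0]],
    [0.026, [0, 0, 0], [0, 0, 0]],
    [0.022, [0, 0, 0], [0, 0, 0]],
    [0.022, [0, 0, 0], [0, 0, 0]],
  ],
)

```text
time: 3.48
tool_pos: [0.5066, 0.0351, 0.1718]
ee_rot: [-3.141, 0.26, 2.933]
wrist_force: [0.7, -0.3, 0.3]
width: 0.0221
finger_force: 0.0
```

drive_tool(
  series=[
    [0.015, [0, 0, 0], [0, 0, 0]],
    [0.015, [0, 0, 0], [0, 0, 0]],
  ],
)

```text
time: 3.72
tool_pos: [0.5066, 0.0351, 0.1718]
ee_rot: [-3.141, 0.26, 2.933]
wrist_force: [-0.5, -0.1, 0.4]
width: 0.0151
finger_force: 0.0
```

The fingers closed to 15 mm on nothing, so the handle is not between the pads. I'll look again before changing anything.

```bash
python3 - <<'E'
from h import *
from bench import robot,imaging
o=robot.get_obs(); print(o["time"],o["tool_pos"])
V={n:imaging.snapshot(n)[:,:,::-1].copy() for n in("scene","side","wrist")}
for n in V: cv2.imwrite(f"pics/{n}3.png",V[n])
f=lambda i,x,y,s:cv2.resize(i[y:y+s,x:x+s],(400,400),interpolation=2)
cv2.imwrite("pics/c3.png",np.hstack([f(V["scene"],220,130,120),f(V["side"],220,100,120)]))
T=np.array(o["tool_pos"]); r=R.from_euler("xyz",o["ee_rot"])
for n in("scene","side","wrist"):
    c=imaging.get_calibration(n); print(n,"tip",proj(c,T+r.apply([0,0,.025])).round(1),"tcp",proj(c,T).round(1),"Htop",proj(c,H+zb*.0175).round(1))
E
```

```text
3.725 [0.5065774  0.03514892 0.17177831]
scene tip [278.  199.2] tcp [278.4 189.8] Htop [278.9 185.5]
side tip [275.7 192.9] tcp [278.3 185.6] Htop [279.5 182.4]
wrist tip [277.5 232.5] tcp [277.5 246.6] Htop [279.  253.7]
```

View pics/c3.png

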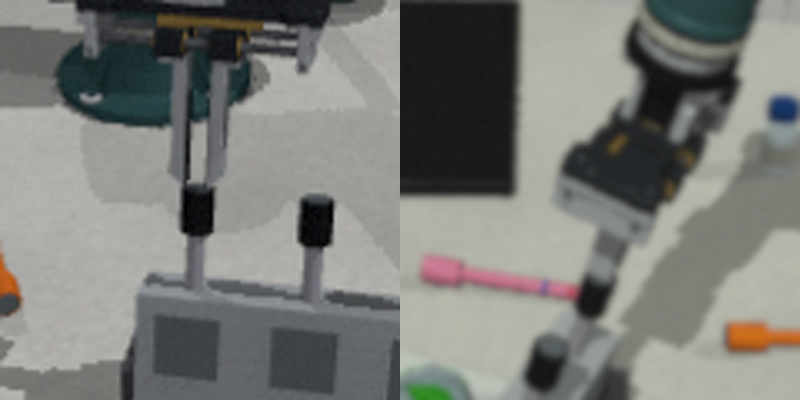

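View pics/wrist3.png

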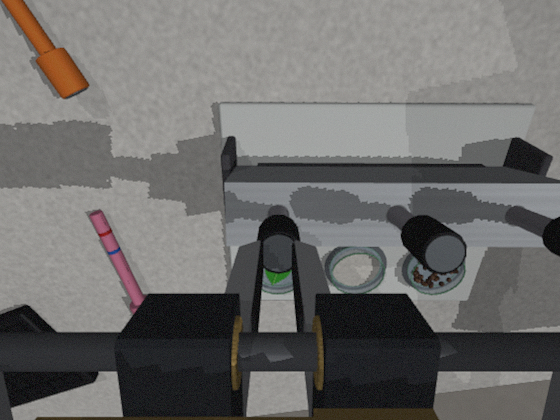

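In the scene crop the real fingertips end at the handle's top, around scene px (279,185). My prediction for the tip was (278,199). The wrist view agrees, with the tips near row 243–253 and sideways alignment good at 278.5. The real tips are therefore about 35 mm short of where the stated TCP puts them, so I'll reopen and go about 28 mm further along the axis. That stays clear of the block whichever figure is right.

drive_tool(
  series=[
    [0.06, [0, 0, 0], [0, 0, 0]],
    [0.06, [0, 0, 0], [0, 0, 0]],
    [0.06, [0, 0, 0], [0, 0, 0]],
    [0.06, [0, 0, 0], [0, 0, 0]],
    [0.06, [0, 0, 0.002], [0, 0, 0]],
  ],
)

```text
time: 4.5
tool_pos: [0.5072, 0.035, 0.17]
ee_rot: [-3.141, 0.261, 2.933]
wrist_force: [-0.2, -0.7, -0.1]
width: 0.0593
finger_force: 0.0
```

drive_tool(
  series=[
    [0.06, [0, 0, 0.006], [0, 0, 0]],
    [0.06, [0, 0, 0.013], [0, 0, 0]],
    [0.06, [0, 0, 0.02], [0, 0, 0]],
    [0.06, [0, 0, 0.026], [0, 0, 0]],
    [0.06, [0, 0, 0.026], [0, 0, 0]],
  ],
)

```text
time: 5.12
tool_pos: [0.5133, 0.0336, 0.1438]
ee_rot: [-3.141, 0.259, 2.933]
wrist_force: [0.3, 1.0, 0.2]
width: 0.06
finger_force: 0.0
```

```bash
python3 - <<'E'
from h import *
from bench import robot,imaging
o=robot.get_obs(); print(o["time"],o["tool_pos"],o["wrist_force"],go(o,H+zb*(.006-.028)))
V={n:imaging.snapshot(n)[:,:,::-1].copy() for n in("scene","side","wrist")}
f=lambda i,x,y,s:cv2.resize(i[y:y+s,x:x+s],(400,400),interpolation=2)
cv2.imwrite("pics/c4.png",np.hstack([f(V["scene"],240,150,80),f(V["wrist"],140,120,280)]))
c=imaging.get_calibration("wrist"); print(proj(c,H+zb*.0175))
E
```

```text
5.125 [0.51325188 0.03358733 0.14376329] [0.32314162 1.03178641 0.15492251] (array([-0.0003,  0.0009, -0.0006]), array([-0.0007, -0.0011, -0.0003]))
[279.22008057 275.91480727]
```

View pics/c4.png

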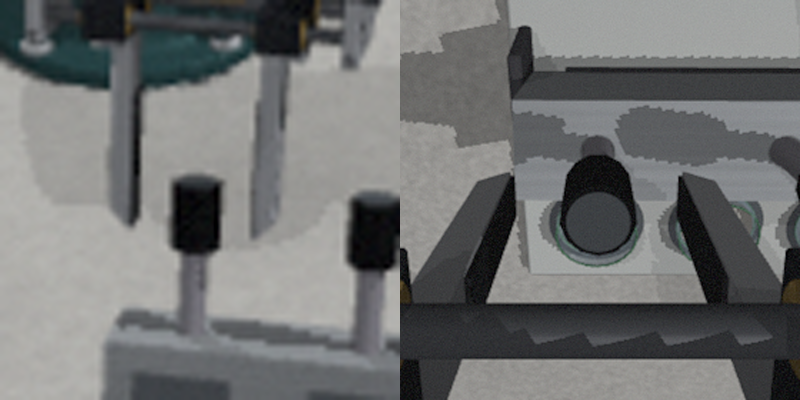

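The tips now straddle the lower half of the handle: in the scene crop they are at y≈222–238 and the handle spans 178–250. It is centred both ways (195 against 196), and the wrist view has the handle top at (278.6,275.4) as predicted. Closing now.

drive_tool(
  series=[
    [0.045, [0, 0, 0], [0, 0, 0]],
    [0.032, [0, 0, 0], [0, 0, 0]],
    [0.029, [0, 0, 0], [0, 0, 0]],
    [0.027, [0, 0, 0], [0, 0, 0]],
    [0.025, [0, 0, 0], [0, 0, 0]],
  ],
)

```text
time: 5.9
tool_pos: [0.5137, 0.0338, 0.1448]
ee_rot: [3.141, 0.261, 2.933]
wrist_force: [-0.2, -0.3, 1.3]
width: 0.0253
finger_force: 21.5
```

drive_tool(
  series=[
    [0.022, [0, 0, 0], [0, 0, 0]],
    [0.02, [0, 0, 0], [0, 0, 0]],
    [0.02, [0, 0, 0], [0, 0, 0]],
  ],
)

```text
time: 6.28
tool_pos: [0.5137, 0.0338, 0.1448]
ee_rot: [3.142, 0.261, 2.933]
wrist_force: [1.0, -0.3, 0.5]
width: 0.0255
finger_force: 30.0
```

The grip holds at 25.5 mm and 30 N, with almost no side force. I'll draw the first 12 mm slowly.

drive_tool(
  series=[
    [0.02, [0, 0, -0.002], [0, 0, 0]],
    [0.02, [0, 0, -0.004], [0, 0, 0]],
    [0.02, [0, 0, -0.007], [0, 0, 0]],
    [0.02, [0, 0, -0.01], [0, 0, 0]],
    [0.02, [0, 0, -0.012], [0, 0, 0]],
  ],
)

```text
time: 6.9
tool_pos: [0.5104, 0.0343, 0.1565]
ee_rot: [-3.141, 0.26, 2.933]
wrist_force: [0.3, 1.1, -2.7]
width: 0.0255
finger_force: 30.0
```

drive_tool(
  series=[
    [0.02, [0, 0, -0.003], [0, 0, 0]],
    [0.02, [0, 0, -0.006], [0, 0, 0]],
    [0.02, [0, 0, -0.009], [0, 0, 0]],
    [0.02, [0, 0, -0.012], [0, 0, 0]],
    [0.02, [0, 0, -0.012], [0, 0, 0]],
  ],
)

```text
time: 7.52
tool_pos: [0.5075, 0.0349, 0.1683]
ee_rot: [-3.141, 0.261, 2.933]
wrist_force: [-0.0, -0.2, -2.6]
width: 0.0252
finger_force: 30.0
```

```bash
python3 - <<'E'
from h import *
from bench import robot
o=robot.get_obs(); print(o["time"],o["tool_pos"],RB.inv().apply(o["wrist_force"]),o["wrist_torque"],RB.inv().apply(np.array(o["tool_pos"])-[.5137,.0338,.1448]))
E
```

```text
7.525 [0.5075267  0.03487009 0.16829092] [-0.64375233 -0.23684874 -2.4733394 ] [0.09965477 0.18217784 0.01961634] [-1.17151293e-05 -2.27779253e-04  2.43110272e-02]
```

The wrist carries only the pestle's weight, about 2.5 N, and the side force is under 1 N. I'll draw the remaining 20 mm.

drive_tool(
  series=[
    [0.02, [0, 0, -0.003], [0, 0, 0]],
    [0.02, [0, 0, -0.006], [0, 0, 0]],
    [0.02, [0, 0, -0.009], [0, 0, 0]],
    [0.02, [0, 0, -0.012], [0, 0, 0]],
    [0.02, [0, 0, -0.012], [0, 0, 0]],
  ],
)

```text
time: 8.15
tool_pos: [0.5045, 0.0355, 0.1799]
ee_rot: [-3.141, 0.261, 2.933]
wrist_force: [0.4, 0.4, -3.2]
width: 0.0254
finger_force: 30.0
```

drive_tool(
  series=[
    [0.02, [0, 0, -0.003], [0, 0, 0]],
    [0.02, [0, 0, -0.006], [0, 0, 0]],
    [0.02, [0, 0, -0.008], [0, 0, 0]],
    [0.02, [0, 0, -0.008], [0, 0, 0]],
    [0.02, [0, 0, -0.008], [0, 0, 0]],
  ],
)

```text
time: 8.78
tool_pos: [0.5025, 0.036, 0.1872]
ee_rot: [-3.141, 0.26, 2.933]
wrist_force: [0.7, 0.2, -2.8]
width: 0.0257
finger_force: 30.0
```

```bash
python3 - <<'E'
from h import *
from bench import robot,imaging
o=robot.get_obs(); print(o["time"],RB.inv().apply(o["wrist_force"]),o["finger_force"],RB.inv().apply(np.array(o["tool_pos"])-[.5137,.0338,.1448]))
V={n:imaging.snapshot(n)[:,:,::-1].copy() for n in("scene","side")}
f=lambda i,x,y,s:cv2.resize(i[y:y+s,x:x+s],(400,400),interpolation=2)
cv2.imwrite("pics/c5.png",np.hstack([f(V["scene"],240,145,90),f(V["side"],225,150,90)]))
E
```

```text
8.775 [-0.04632457  0.32238594 -2.85627293] 29.998593628406525 [-7.29490396e-05 -1.81826293e-04  4.39184373e-02]
```

View pics/c5.png

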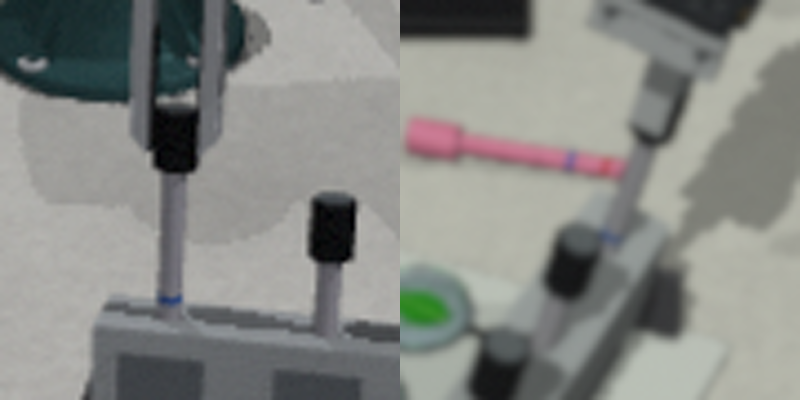

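Both views show the blue ring clear of the mouth (scene crop (170,300), mouth at about y=318, so roughly 11 mm out). The red ring is hidden, and the neighbouring pestle in view is still down. The draw measures 43.9 mm and side force is under 0.5 N, so I'm handing in.

```bash
python3 -c "
from bench import robot
print(robot.close_job())"
```

```text
the job is handed in; nothing more can be done
None
```

I drew the right bore's pestle (the leaf dish's) 44 mm straight out and handed the job in holding it still there, with the blue ring out and the red ring still inside; the first grasp closed short of the handle and was redone, and the hand-in returned no verdict.

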